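# Lay out a microscope bench for the next sample

## Robot

A 6-joint arm with a two-finger parallel gripper is mounted at the origin on the work surface. World frame = base frame: x ahead of the robot, y to its left, z up, the work surface at z = 0. Lengths are in m, angles in rad, forces in N, time in s.
With the tool pointing down it reaches from about 0.275 to 0.85 m from the base axis. Payload 19 kg.
Tool frame: the origin (TCP) lies midway between the tips of the shut fingers; the grasp point (between the pads) lies 19 mm behind it; z points along the fingers, x is the direction in which the jaws open and shut, and the axes are right-handed (so a half turn about z gives the same grasp; the last joint's range is limited). The gripper opens to 85 mm and grips with 20 to 120 N. Pads are 22 mm wide; open, the fingers measure 114 mm over their backs; the gripper's body (76 mm by 85 mm) begins 54 mm behind the grasp point. The pads swing forward as they close: fully open they stand 13 mm farther back than shut.
Start: joints at [1.05, 0.15, 1.437, -0, 1.554, -0.134], TCP at [0.217, 0.532, 0.192] pointing down, gripper open.
Joint ranges: [-2.8, 2.8], [-0.68, 2.1], [0.12, 2.68], [-1.39, 4.53], [0.16, 2.79], [-2.81, 2.81]. Speed limits (rad/s): [1.89, 1.89, 2.22, 3.01, 3.01, 3.01].

## Interface

Orientations are given as a unit quaternion [x, y, z, w].
In Python, from cell import get_state, grab_frame, calibration, hand_in gives the robot as it stands. The module is installed in compiled form; this text tells all that it offers.
- The arm moves only by the tool jog_arm, never from a script. Its argument "moves" is one flat list of numbers, 5 for each row, row after row: the shift along the tool's x, y, z in cm, then the turn about the tool's z in rad, then the gripper command: -1 is fully open, 1 is shut, values between are in proportion. In form: [dx, dy, dz, roll, fingers, dx, dy, dz, roll, fingers, ...]. A call has 1 to 20 rows; each row shifts and turns the commanded pose from where the row before left it, along the tool's axes as they then stand; what a row does not reach is not made up. A row lasts 1/8 s, in which the tool goes at most 62.5 mm and 10.7 degrees, less where a joint would pass 70% of its speed; a pose out of reach is approached as far as the arm can. A call with a gripper value outside its range is refused whole. The fingers move at their own pace and stop on an object; the grip force is fixed at half the most. Time passes only in rows, so rows that do not move let the fingers close. It gives the time, the measured TCP pose, the force and the opening at its end, in the units of the state.
- get_state(): the state, without advancing time (a new reading comes with each control period).
- grab_frame(name): name is "scene" or "top"; returns the picture (480x640x3 uint8, red, green, blue); there is no depth.
- calibration(name): a dict with "vertical_fov" (degrees; the focal length in pixels is half the picture's height over the tangent of half this angle, whatever the lens; pixels are square), "cx", "cy" (the principal point, pixels), "position" and "orientation" of the camera in the world. Camera axes: x right, y up, looking along -z (the intrinsics and any distortion apply to the point x, -y, -z); pixel columns grow to the right and rows downward; lengths in m; the calibration is good to about 2 mm. A picture is of the moment at which its call begins. calibration takes no time and is no camera call.
- hand_in(): hands the job in, once; it reports no verdict.
The state is a dict: "time_s": time; "joint_positions": joint angles; "joint_velocities": joint speeds; "joint_efforts": joint torques, N m; "tcp_pos": TCP position; "ee_rot": TCP orientation; "ft_force": force on the tool from outside, world axes, zero at the start; "torque": the same for the moment, N m; "gripper_width": opening from 0.0 (shut) to 1.0 (fully open).
Only numpy, scipy, OpenCV 4.12 (cv2) and the standard library are available. Lean on these libraries where they do the work, as an engineer would, in place of code of your own. Each camera call takes 0.05 s, during which the arm holds its last target. There are 200 camera calls.

## Task

Set out the bench around the headless microscope stand (left, right and front as seen from the robot): the small white porcelain dish centred on the stand's black disc with its knobbed lid centred on top of it; the tall jar on the bench midway between the stand and the cream lamp box, in line with the black disc and the middle of the lamp box; and the short jar on the bench directly in front of the middle of the wooden slide box, about 2 cm from its front. Set each thing down upright rather than dropping it, let go of everything, and leave the eyepiece and the stapler where they are.

Things in the scene. Friction and masses are not known exactly. Their poses are not given: they have to be found in the camera images.
- dish: Open round white porcelain dish, 52 mm outside diameter, 24 mm high, wall 4 mm, 60 to 105 g, standing upright on the bench. Origin: centre of its underside; z up. To be set on the black disc.
- lid: Lid of the dish: flat white porcelain disc, 60 mm diameter and 5 mm thick, flat underside (no lip: it just lies on the dish's rim), with a round knob in the middle: a 12 mm thick neck up to 10 mm above the underside, then an 18 mm diameter head from 10 to 24 mm above the underside. About 50 g. Lies on the bench knob up. Origin: centre of its underside; z up.
- talljar: Closed amber glass jar with a paper label and black cap, 36 mm diameter (cap 32 mm, top 14 mm), 80 mm high, 80 to 170 g, upright on the bench. Origin: centre of its underside; z up.
- shortjar: Closed amber glass jar with a paper label and black cap, 56 mm diameter (cap 52 mm, top 14 mm), 45 mm high, 75 to 155 g, upright on the bench. Origin: centre of its underside; z up.
- stand: Microscope base without head, fixed: cream plate 22 mm high with a flat black disc (90 mm diameter) on top. Origin: at bench level under the disc centre; own -x faces the robot, y left; plate spans x -75 to +95, y -70 to +70 mm. Steel post 24 mm thick, top 95 mm above the bench, at x = +78 mm, with a 36 mm collar up to 44 mm high. Turned up to 0.15 rad.
- stage (a point): Centre of the black disc on the stand, on its top surface, 22 mm above the bench; the dish belongs here. Axes as the stand's.
- lamp: Cream lamp power box fixed to the bench, 90 mm (own x) by 70 mm (own y), 57 mm high, with a black knob and switch on its front and dark vent slots on its top. Stands beside the stand, on its left or on its right, about 255 to 280 mm from the disc centre to the box's centre. Origin: centre of its underside. Its front faces the robot (own -x); own y is to the left seen from the robot.
- slidebox: Closed wooden slide box fixed to the bench, 90 mm (own x) by 100 mm (own y), 42 mm high, with a brass latch on its front and a paper label on its top. Stands on the other side of the stand from the lamp box. Origin: centre of its underside. Its front faces the robot (own -x); own y is to the left seen from the robot.
- eyepiece: Bystander, loose: microscope eyepiece standing upright, black on a metal tube, 38 mm diameter, 50 mm high. Origin: centre of its underside. Leave it alone.
- stapler: Bystander, loose: grey and black stapler, 110 mm long (own x), 34 mm wide, 43 mm high. Origin: centre of its underside. Leave it alone.
Mind the look-alikes: they are no part of the job. Leave any turquoise look-alike of the shortjar alone.

How it is judged:
By the outcome, as a careful person would: the job done as asked, in the order asked, and still so for the second after the job is handed in, with the robot touching nothing.
It also fails if it takes over 115 s, if anything falls off the work surface, if the arm or the gripper's body presses on something with over 40 N, if the wrist force passes 120 N, or if a joint passes its speed limit or range.

## Working session

There is one attempt and no reset: what is moved stays moved. The work goes in short steps, Python scripts to look and compute and a tool call to move; the robot and the scene stay as the last step left them, time stands still between calls to the robot, and variables do not carry over. Pictures are saved under pics/ and viewed, about 12 in all and at most 16, crops included, and the job is handed in when it is done.

Besides the shell and the picture viewer there is one more tool, called after "Request:" as name(argument=value, ...) on one line, values as JSON. jog_arm: Moves the arm, as the interface text tells. Its arguments: {"type":"object","properties":{"moves":{"type":"array"}},"required":["moves"]}

```bash
mkdir -p pics; ls; cat > h.py <<'E'
import numpy as np,cv2
from scipy.spatial.transform import Rotation as R
from cell import get_state,grab_frame,calibration
def snap(n,f):
    im=grab_frame(n)[:,:,::-1].copy(); cv2.imwrite('pics/'+f,im); return im
def ray(n,u,v,z):
    c=calibration(n); f=240/np.tan(np.radians(c['vertical_fov']/2))
    d=R.from_quat(c['orientation']).apply([(u-c['cx'])/f,-(v-c['cy'])/f,-1]); p=np.array(c['position'])
    return (p+d*(z-p[2])/d[2])
def proj(n,P):
    c=calibration(n); f=240/np.tan(np.radians(c['vertical_fov']/2))
    q=R.from_quat(c['orientation']).inv().apply(np.array(P)-c['position'])
    return c['cx']+f*q[0]/-q[2], c['cy']+f*q[1]/q[2]
E
python3 - <<'E'
from h import *
for n in('scene','top'): snap(n,n+'0.png'); print(calibration(n))
print(get_state())
E
```

```text
pics
{'vertical_fov': 47.483659712619165, 'cx': 332.9819898799774, 'cy': 236.59112674886742, 'position': array([1.24040794, 0.48964301, 0.81523458]), 'orientation': array([0.1967104 , 0.3667675 , 0.80272316, 0.42710906])}
{'vertical_fov': 52.640682462614, 'cx': 317.466771603329, 'cy': 238.3314797952328, 'position': array([0.3331939 , 0.01689458, 1.25133859]), 'orientation': array([-0.04218179,  0.04658645,  0.71602246, -0.69524257])}
{'time_s': 0.1, 'joint_positions': array([ 1.05000904e+00,  1.50931591e-01,  1.43794737e+00,  4.11643838e-05,
        1.55378502e+00, -1.33999867e-01]), 'joint_velocities': array([-0.00015358, -0.00273181, -0.00051629, -0.00047979,  0.00037458,
        0.0002122 ]), 'joint_efforts': array([ 4.41177850e-03, -7.14369035e+01, -5.71788740e+01, -3.94585049e-04,
        7.04645514e-03, -8.61661488e-05]), 'tcp_pos': array([0.21677561, 0.53229837, 0.19104811]), 'ee_rot': array([ 8.29823892e-01,  5.58025107e-01, -4.89558932e-04,  2.18392229e-04]), 'ft_force': array([0.30360573, 0.69042008, 0.58882002]), 'torque': array([ 0.00365382, -0.01364445,  0.06604644]), 'gripper_width': 0.9989717498813457}
```

View pics/top0.png

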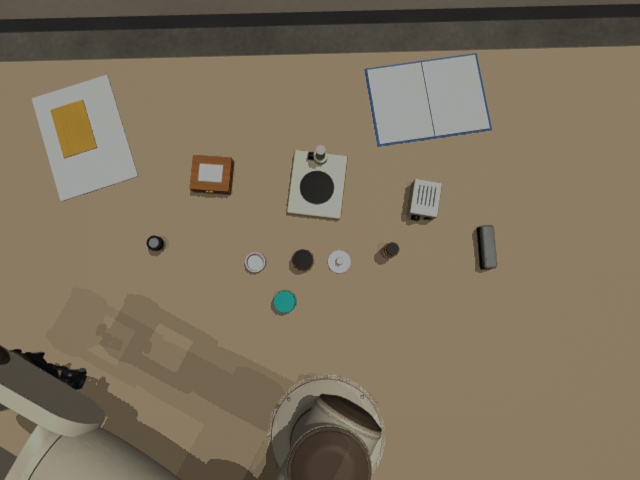

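View pics/scene0.png

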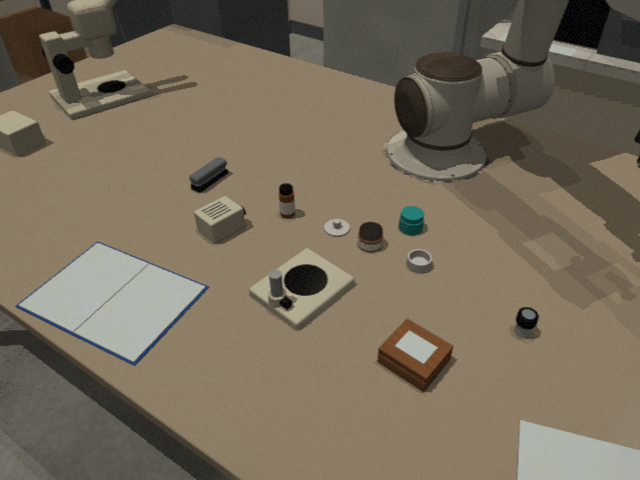

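Candidates: short jar = dark-capped jar at top (303,260); the turquoise one at (285,301) is the look-alike. The dish is at (255,262), the white ring. The lid is at (339,261), a disc with a knob. The tall jar is at (390,250) and the eyepiece at (156,243). The stand disc is at (317,187); the other microscope, in the scene view's background, is off the bench set. Next is a close crop to check.

```bash
python3 - <<'E'
from h import *
a=cv2.imread('pics/top0.png')[140:320,185:445]; b=cv2.imread('pics/scene0.png')[170:390,180:560]
g=lambda x:np.clip(255*(x/255.)**.6,0,255).astype(np.uint8)
cv2.imwrite('pics/topc.png',g(cv2.resize(a,None,fx=3,fy=3,interpolation=cv2.INTER_CUBIC)))
cv2.imwrite('pics/scenec.png',g(cv2.resize(b,None,fx=2,fy=2,interpolation=cv2.INTER_CUBIC)))
E
```

```text
(no output)
```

View pics/topc.png

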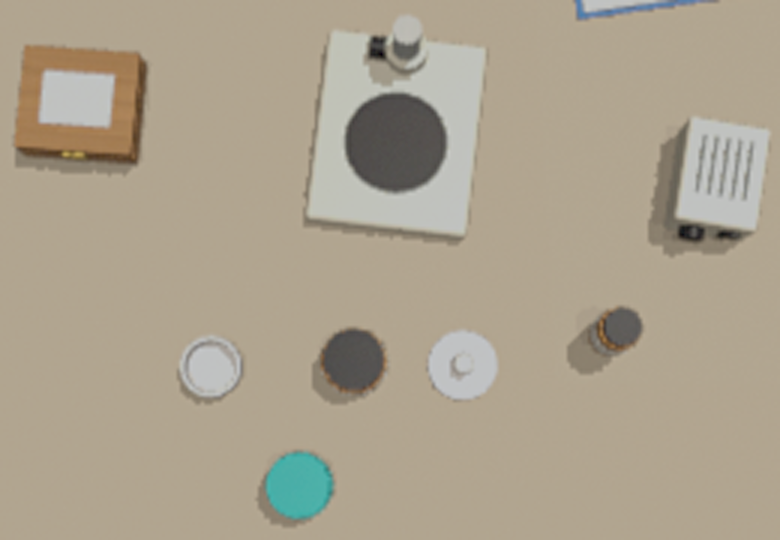

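View pics/scenec.png

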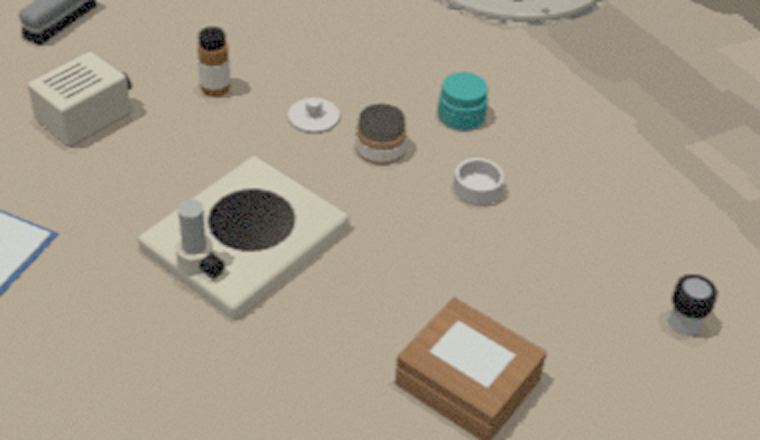

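The crop confirms the choices: at crop pixels the dish is (211,367), the dark-capped short jar (353,360), the lid with knob (463,365), the tall jar (620,328) and the turquoise look-alike (299,486).

```bash
cat > m.py <<'E'
from h import *
def blob(im,n,win,test,z,rect=False):
    x0,y0,x1,y1=win
    s=4
    c=cv2.resize(im[y0:y1,x0:x1],None,fx=s,fy=s,interpolation=cv2.INTER_CUBIC)
    hsv=cv2.cvtColor(c,cv2.COLOR_BGR2HSV).astype(int)
    m=test(hsv).astype(np.uint8)
    m=cv2.morphologyEx(m,cv2.MORPH_OPEN,np.ones((5,5)))
    cs=cv2.findContours(m,cv2.RETR_EXTERNAL,cv2.CHAIN_APPROX_NONE)[0]
    k=max(cs,key=cv2.contourArea)
    k=cv2.convexHull(k)[:,0,:]
    uv=(k+.5)/s-.5+np.array([x0,y0])
    P=np.array([ray(n,u,v,z)[:2] for u,v in uv])
    r=cv2.minAreaRect((P*1e4).astype(np.float32))
    if rect: return np.array(r[0])/1e4,np.array(r[1])/10,r[2]
    M=cv2.moments((P*1e4).astype(np.float32))
    return np.array([M['m10'],M['m01']])/M['m00']/1e4, np.array(r[1])/10, M['m00']
dark=lambda h:h[...,2]<55
def white(h): return (h[...,1]<45)&(h[...,2]>105)
E
cat > a.py <<'E'
from m import *
t=cv2.imread('pics/top0.png');s=cv2.imread('pics/scene0.png')
def hv(im,u,v): print((u,v),cv2.cvtColor(im[v:v+1,u:u+1],cv2.COLOR_BGR2HSV)[0,0],end=' ')
for p in[(317,187),(300,200),(303,260),(255,262),(248,262),(330,261),(230,262),(230,188),(425,212),(392,249),(212,160)]:hv(t,*p)
print()
for p in[(306,280),(371,232),(286,188),(420,262),(410,265),(330,230),(350,250),(280,300),(220,212),(400,330)]:hv(s,*p)
print()
for nm,im,n,w,tt,z in[('disc',t,'top',(290,165,345,210),dark,.022),('disc',s,'scene',(280,262,332,298),dark,.022),
 ('short',t,'top',(285,243,322,278),dark,.045),('short',s,'scene',(355,218,388,255),dark,.045),
 ('tall',t,'top',(378,236,405,258),dark,.08),('tall',s,'scene',(272,178,302,199),dark,.08),
 ('dish',t,'top',(240,246,272,278),white,.024),('dish',s,'scene',(402,245,437,276),white,.024),
 ('lid',t,'top',(322,245,358,277),white,.005),('lid',s,'scene',(318,216,356,240),white,.005)]:
    print(nm,n,*blob(im,n,w,tt,z))
wood=lambda h:(h[...,1]>130)&(h[...,2]>60)
for nm,im,n,w,tt,z in[('lamp',t,'top',(408,172,445,216),white,.057),('slide',t,'top',(185,150,240,200),wood,.042),('plate',t,'top',(280,145,355,225),white,.022),('slabel',t,'top',(195,160,226,186),white,.042)]:
    try: print(nm,n,*blob(im,n,w,tt,z,True))
    except Exception as e: print(nm,e)
E
python3 a.py
```

```text
(317, 187) [12 33 39] (300, 200) [ 35  17 161] (303, 260) [10 19 40] (255, 262) [100   5 162] (248, 262) [100   5 162] (330, 261) [105   6 164] (230, 262) [ 18  75 140] (230, 188) [ 14 172  52] (425, 212) [ 60   3 162] (392, 249) [15 20 50] (212, 160) [ 14 171 118] 
(306, 280) [ 6 55 23] (371, 232) [23 57 40] (286, 188) [15 30 17] (420, 262) [ 19  25 174] (410, 265) [19 23 90] (330, 230) [ 18  26 174] (350, 250) [ 18  74 138] (280, 300) [17 49 47] (220, 212) [ 23  48 139] (400, 330) [ 12 165 124] 
disc top [0.62262409 0.00566032] [84.19649658 83.96629639] 568360.2333315711
disc scene [0.61890675 0.00621397] [85.78295898 85.78770142] 584979.3468043199
short top [0.43346388 0.04659219] [48.59505615 48.09181824] 188855.70611629635
short scene [0.43776392 0.05130105] [61.89030151 47.51477966] 248084.22616610676
tall top [ 0.45012786 -0.17187951] [28.72169189 28.68153381] 65998.92179426551
tall scene [ 0.45556848 -0.16652305] [46.12981262 29.23647461] 114135.04679581523
dish top [0.43320863 0.16775333] [51.25419312 52.07353516] 213978.52346728742
dish scene [0.43076991 0.16909614] [52.27713013 51.35366821] 214963.95470374823
lid top [ 0.42971347 -0.0462461 ] [59.92376099 59.98294067] 287277.8022009712
lid scene [ 0.42692245 -0.04495826] [60.80101318 59.18759766] 288651.2835548036
lamp top [ 0.57991377 -0.26758252] [67.18322754 87.77139893] 78.54560852050781
slide top [0.65838223 0.2738228 ] [103.42674561  96.69527588] 84.24220275878906
plate top [0.64250762 0.00223201] [135.47980957 187.27878418] 81.56073760986328
slabel top [0.66333496 0.27606494] [60.2279541 45.663974 ] 84.27977752685547
```

```bash
cat > d.py <<'E'
import sys
from h import *
def go(x,y,z,yaw=None):
    s=get_state(); q=R.from_quat(s['ee_rot']); X=q.apply([1,0,0]); a=np.arctan2(X[1],X[0])
    d=q.inv().apply(np.array([x,y,z])-s['tcp_pos'])*100
    print('t',round(s['time_s'],2),'tcp',s['tcp_pos'].round(4),'jaw',round(a,3),'tilt',q.apply([0,0,1]).round(3),'w',round(s['gripper_width'],3),'F',s['ft_force'].round(1))
    print('d(cm)',d.round(2),'roll',None if yaw is None else round(a-yaw,3))
if __name__=='__main__': go(*map(float,sys.argv[1:]))
E
python3 d.py .432 .1685 .12 1.45
python3 - <<'E'
from m import *
s=cv2.imread('pics/scene0.png')
lab=lambda h:(h[...,1]<30)&(h[...,2]>150)
print(blob(s,'scene',(392,325,440,370),lab,.042,True))
print(blob(s,'scene',(195,195,242,225),lambda h:(h[...,2]>125)&(h[...,1]<60),.057,True))
E
```

```text
t 0.1 tcp [0.2168 0.5323 0.191 ] jaw 1.184 tilt [-0.001 -0.001 -1.   ] w 0.999 F [0.3 0.7 0.6]
d(cm) [-25.57  33.66   7.13] roll -0.266
(array([0.65928574, 0.27679172]), array([60.05024414, 44.80905457]), 84.14630126953125)
(array([ 0.57830234, -0.26607834]), array([70.66466675, 90.88733521]), 78.75479888916016)
```

Request:
jog_arm(moves=[-2.55,3.37,0.7,0,-1,-2.55,3.37,0.7,0,-1,-2.55,3.37,0.7,0,-1,-2.55,3.37,0.7,0,-1,-2.55,3.37,0.7,0,-1,-2.55,3.37,0.7,0,-1,-2.55,3.37,0.7,0,-1,-2.55,3.37,0.7,0,-1,-2.55,3.37,0.7,0,-1,-2.55,3.37,0.7,0,-1,0,0,0,-0.13,-1,0,0,0,-0.13,-1,0,0,0,0,-1])

```text
time_s: 1.72
tcp_pos: [0.4327, 0.1691, 0.1214]
ee_rot: [0.751, 0.661, -0.0, -0.0]
ft_force: [0.0, -0.2, 0.6]
gripper_width: 1.002
```

```bash
python3 d.py .432 .1685 .04 1.45; python3 - <<'E'
from h import *
a=snap('top','t1.png')[140:320,185:445]; b=snap('scene','s1.png')[170:350,340:500]
a=cv2.resize(a,None,fx=2,fy=2);b=cv2.resize(b,None,fx=2,fy=2)
o=np.hstack([a[:360,:440],b]); cv2.imwrite('pics/c1.png',np.clip(255*(o/255.)**.6,0,255).astype(np.uint8)); print(o.shape)
E
```

```text
t 1.73 tcp [0.4327 0.1691 0.1214] jaw 1.443 tilt [-0. -0. -1.] w 1.002 F [ 0.  -0.2  0.6]
d(cm) [-0.06 -0.06  8.14] roll -0.007
(360, 760, 3)
```

View pics/c1.png

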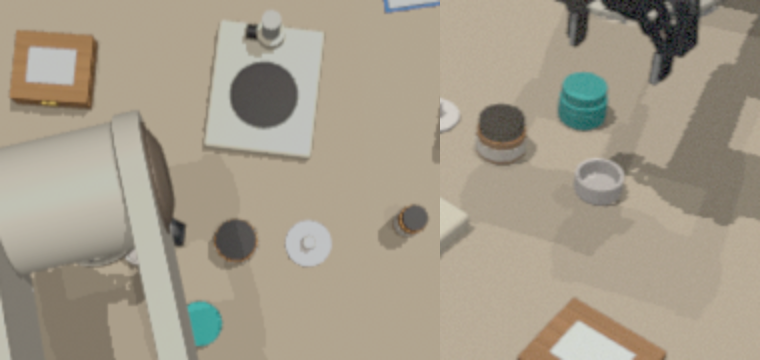

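The arm hides the dish from the top camera. The scene view shows the open fingers above the dish (600,180 in the crop), clear of the jars.

Request:
jog_arm(moves=[-0.06,-0.06,3,0,-1,0,0,3,0,-1,0,0,3,0,-1,0,0,1.5,0,-1,0,0,0.9,0,-1,0,0,0.4,0,-1,0,0,0,0,-1])

```text
time_s: 2.7
tcp_pos: [0.4324, 0.1687, 0.004]
ee_rot: [0.751, 0.661, 0.0, 0.0]
ft_force: [-0.3, 1.0, -0.8]
gripper_width: 0.999
```

```bash
python3 d.py .432 .1685 .002 1.45; python3 - <<'E'
from h import *
b=snap('scene','s2.png')[190:330,360:520]
b=cv2.resize(b,None,fx=4,fy=4,interpolation=cv2.INTER_CUBIC);cv2.imwrite('pics/c2.png',np.clip(255*(b/255.)**.6,0,255).astype(np.uint8))
E
```

```text
t 2.7 tcp [0.4324 0.1687 0.004 ] jaw 1.444 tilt [ 0.001  0.    -1.   ] w 0.999 F [-0.3  1.  -0.8]
d(cm) [-0.03 -0.04  0.2 ] roll -0.006
```

View pics/c2.png

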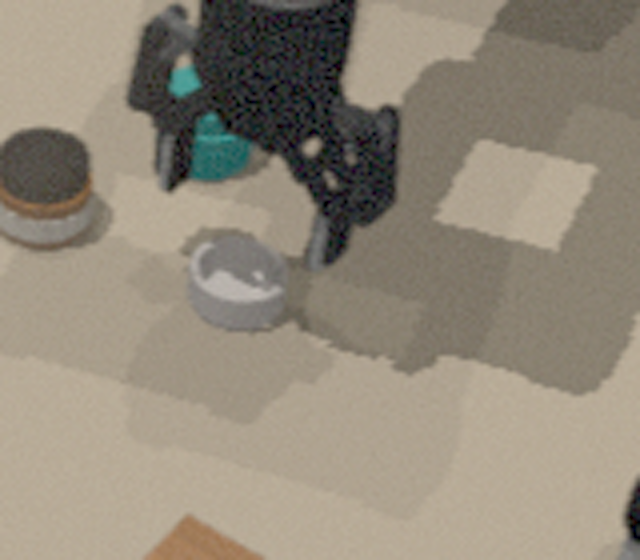

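The fingertips look too high or too far back relative to the dish, so I'm checking by projecting them.

```bash
python3 - <<'E'
from h import *
for z in(.004,.017,.03,.045):
    for s in(1,-1):
        u,v=proj('scene',[.4324+s*.0425*np.cos(1.444),.1687+s*.0425*np.sin(1.444),z]); print(z,s,round(u,1),round(v,1),'crop',round((u-360)*4),round((v-190)*4))
print(proj('scene',[.432,.1684,.024]), proj('scene',[.33,0,0.0]))
im=snap('top','t2.png')[200:320,200:330];cv2.imwrite('pics/c3.png',np.clip(255*(cv2.resize(im,None,fx=4,fy=4)/255.)**.6,0,255).astype(np.uint8))
E
```

```text
0.004 1 434.4 273.2 crop 298 333
0.004 -1 401.6 255.2 crop 166 261
0.017 1 435.2 268.8 crop 301 315
0.017 -1 402.1 250.8 crop 168 243
0.03 1 436.0 264.3 crop 304 297
0.03 -1 402.6 246.3 crop 171 225
0.045 1 436.9 259.1 crop 308 276
0.045 -1 403.2 241.1 crop 173 204
(np.float64(418.6630730463702), np.float64(257.0669353576973)) (np.float64(374.31296552246613), np.float64(213.64722846162982))
```

View pics/c3.png

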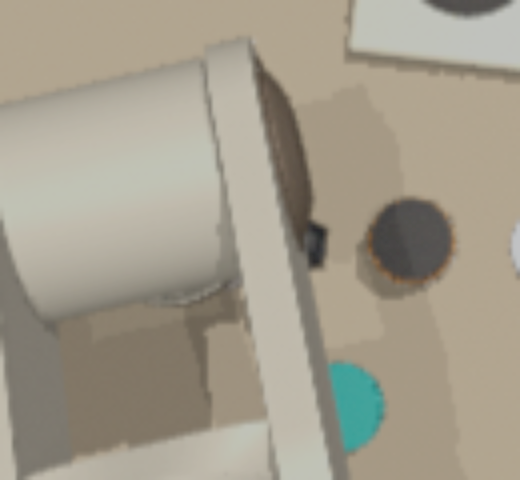

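```bash
python3 - <<'E'
from h import *
for z in(.03,.06,.09,.12): print(z,ray('top',279,260.7,z))
# triangulate-lite: scene tip pixels onto heights
for (a,b) in((170,185),(320,262)):
    for z in(.017,.04,.06): print((a,b),z,ray('scene',360+a/4-.4,190+b/4-.4,z).round(4))
im=cv2.imread('pics/s2.png'); c=calibration('scene')
# robot base check: base centre ring
b=cv2.imread('pics/scene0.png')[20:200,340:600]
cv2.imwrite('pics/c4.png',cv2.resize(im[60:280,330:530],None,fx=3,fy=2.7))
E
```

```text
0.03 [0.43329974 0.10562672 0.03      ]
0.06 [0.43084082 0.10344717 0.06      ]
0.09 [0.4283819  0.10126762 0.09      ]
0.12 [0.42592298 0.09908808 0.12      ]
(170, 185) 0.017 [0.3831 0.1027 0.017 ]
(170, 185) 0.04 [0.4078 0.1139 0.04  ]
(170, 185) 0.06 [0.4293 0.1236 0.06  ]
(320, 262) 0.017 [0.394  0.2001 0.017 ]
(320, 262) 0.04 [0.4184 0.2085 0.04  ]
(320, 262) 0.06 [0.4396 0.2157 0.06  ]
```

View pics/c4.png

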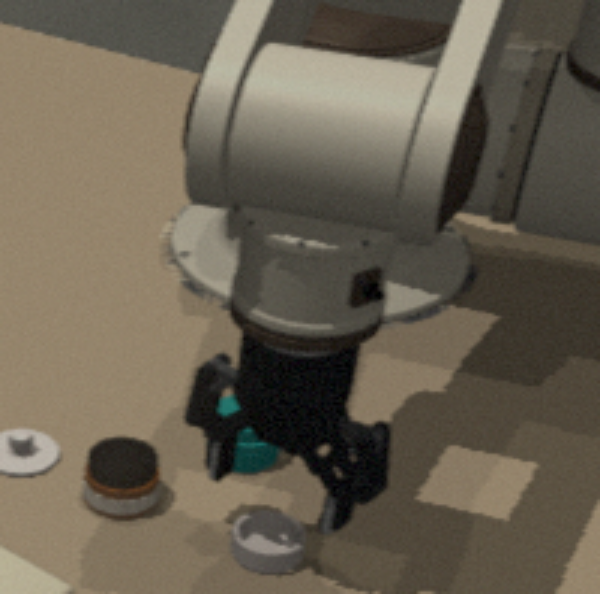

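The fingertips triangulate to the right xy, but about 6 cm up rather than the roughly 2 cm the reported z implies. I'll lower gently in steps small enough to be safe either way, and check force and image.

Request:
jog_arm(moves=[0,0,0.4,0,-1,0,0,0.3,0,-1,0,0,0.3,0,-1,0,0,0,0,-1])

```text
time_s: 3.3
tcp_pos: [0.432, 0.1686, -0.0067]
ee_rot: [0.75, 0.661, -0.0, -0.0]
ft_force: [0.6, -0.1, 1.2]
gripper_width: 0.999
```

```bash
python3 d.py .432 .1685 .002 1.45; python3 - <<'E'
from h import *
a=cv2.imread('pics/s2.png')[60:330,320:520];b=snap('scene','s3.png')[60:330,320:520]
b=cv2.resize(np.hstack([a,b]),None,fx=2,fy=2,interpolation=cv2.INTER_CUBIC);cv2.imwrite('pics/c5.png',np.clip(255*(b/255.)**.6,0,255).astype(np.uint8))
E
```

```text
t 3.3 tcp [ 0.432   0.1686 -0.0067] jaw 1.444 tilt [-0. -0. -1.] w 0.999 F [ 0.6 -0.1  1.2]
d(cm) [-0.01  0.   -0.87] roll -0.006
```

View pics/c5.png

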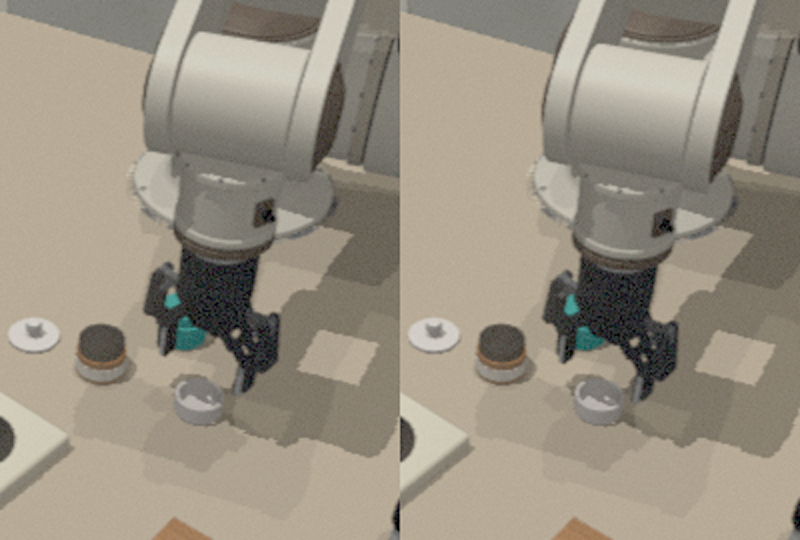

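The commanded step shows up in the image, but the tips are still about 45 mm up, so the reported z reads roughly 4 cm low. I'll work relative to the camera and the bench, and go down further.

Request:
jog_arm(moves=[0,0,1.0,0,-1,0,0,0.8,0,-1,0,0,0.4,0,-1,0,0,0,0,-1])

```text
time_s: 3.85
tcp_pos: [0.4319, 0.1686, -0.0288]
ee_rot: [0.75, 0.661, -0.0, -0.0]
ft_force: [-1.0, 0.2, -0.2]
gripper_width: 1.001
```

```bash
python3 d.py .432 .1685 .002 1.45; python3 - <<'E'
from h import *
b=snap('scene','s4.png')[215:305,375:475]
b=cv2.resize(b,None,fx=6,fy=6,interpolation=cv2.INTER_CUBIC);cv2.imwrite('pics/c6.png',np.clip(255*(b/255.)**.5,0,255).astype(np.uint8))
E
```

```text
t 3.85 tcp [ 0.4319  0.1686 -0.0288] jaw 1.444 tilt [-0.001 -0.    -1.   ] w 1.001 F [-1.   0.2 -0.2]
d(cm) [-0.01  0.01 -3.08] roll -0.006
```

View pics/c6.png

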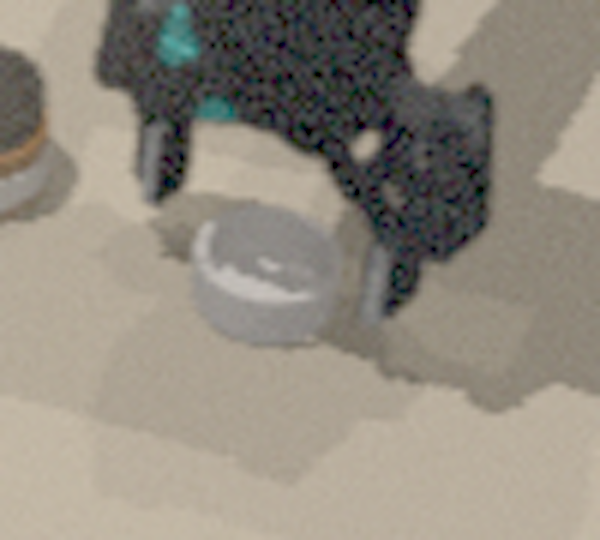

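The tips are at crop (155,202) and (378,322), straddling the dish symmetrically and about 2 cm up. I'll go down 0.9 cm and close.

Request:
jog_arm(moves=[0,0,0.5,0,-1,0,0,0.4,0,-1,0,0,0,0,-1,0,0,0,0,1,0,0,0,0,1,0,0,0,0,1,0,0,0,0,1,0,0,0,0,1,0,0,0,0,1,0,0,0,0,1,0,0,0,0,1])

```text
time_s: 5.28
tcp_pos: [0.4323, 0.1687, -0.0368]
ee_rot: [0.75, 0.661, 0.0, 0.0]
ft_force: [-4.2, -0.9, 11.6]
gripper_width: 0.582
```

```bash
python3 d.py .432 .1685 .002 1.45
```

```text
t 5.28 tcp [ 0.4323  0.1687 -0.0368] jaw 1.444 tilt [ 0. -0. -1.] w 0.582 F [-4.2 -0.9 11.6]
d(cm) [-0.03 -0.03 -3.88] roll -0.006
```

Request:
jog_arm(moves=[0,0,-1,0,1,0,0,-3,0,1,0,0,-3,0,1,0,0,-2,0,1,0,0,0,0,1])

```text
time_s: 5.9
tcp_pos: [0.433, 0.1689, 0.0542]
ee_rot: [0.75, 0.661, 0.001, 0.001]
ft_force: [-0.3, -0.6, -0.7]
gripper_width: 0.582
```

```bash
python3 d.py .6205 .006 .053 1.43; python3 - <<'E'
from h import *
b=snap('scene','s5.png')[170:290,370:470]
b=cv2.resize(b,None,fx=5,fy=5,interpolation=cv2.INTER_CUBIC);cv2.imwrite('pics/c7.png',np.clip(255*(b/255.)**.5,0,255).astype(np.uint8))
E
```

```text
t 5.9 tcp [0.433  0.1689 0.0542] jaw 1.444 tilt [ 0.003  0.001 -1.   ] w 0.582 F [-0.3 -0.6 -0.7]
d(cm) [-13.78  20.66   0.16] roll 0.014
```

View pics/c7.png

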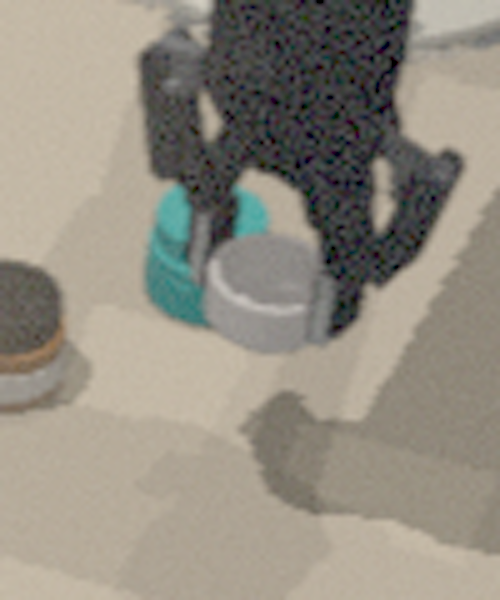

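The dish is held level in both pads, at crop (265,290), and only lightly loaded. Next: carry it to the stand.

Request:
jog_arm(moves=[-1,1.5,0,0,1,-1.9,2.8,0,0,1,-1.9,2.8,0,0,1,-1.9,2.8,0,0,1,-1.9,2.8,0,0,1,-1.9,2.8,0,0,1,-1.9,2.8,0,0,1,-1.38,2.36,0,0.015,1,0,0,0,0,1,0,0,0,0,1])

```text
time_s: 7.2
tcp_pos: [0.6191, 0.0055, 0.0515]
ee_rot: [0.755, 0.655, -0.001, -0.001]
ft_force: [0.5, 0.8, -0.6]
gripper_width: 0.584
```

```bash
cat > w.py <<'E'
import sys
from h import *
n,x0,y0,x1,y1,k,f=sys.argv[1],*map(int,sys.argv[2:7]),sys.argv[7]
im=snap(n,f+'_full.png')
b=cv2.resize(im[y0:y1,x0:x1],None,fx=k,fy=k,interpolation=cv2.INTER_CUBIC);cv2.imwrite('pics/'+f+'.png',np.clip(255*(b/255.)**.55,0,255).astype(np.uint8))
E
python3 d.py .6205 .006 -.0148 1.43; python3 - <<'E'
from m import *
# dish rim while held: rim height true = lift+0.024
s=get_state(); h=s['tcp_pos'][2]+.0368
for n in('scene','top'):
    im=snap(n,'held_%s.png'%n); u,v=proj(n,[s['tcp_pos'][0],s['tcp_pos'][1],h+.024]); u,v=int(u),int(v); print(n,u,v)
    try: print(blob(im,n,(u-24,v-22,u+24,v+26),lambda q:(q[...,1]<50)&(q[...,2]>85),h+.024))
    except Exception as e: print(e)
E
```

```text
t 7.2 tcp [0.6191 0.0055 0.0515] jaw 1.429 tilt [-0.002  0.    -1.   ] w 0.584 F [ 0.5  0.8 -0.6]
d(cm) [0.07 0.14 6.63] roll -0.001
scene 303 246
(array([0.64711156, 0.01114526]), array([64.81361694, 40.06503296]), 200073.4208515957)
top 316 179
(array([ 0.57965173, -0.00199333]), array([114.42526855,  56.80696411]), 433975.37562555075)
```

Request:
jog_arm(moves=[0.03,0.07,2.5,0,1,0.03,0.07,2,0,1,0,0,1.2,0,1,0,0,0.4,0,1,0,0,0.3,0,1,0,0,0,0,1])

```text
time_s: 8.05
tcp_pos: [0.6213, 0.0062, -0.0111]
ee_rot: [0.755, 0.655, 0.0, 0.0]
ft_force: [-0.9, 0.2, -0.8]
gripper_width: 0.585
```

```bash
python3 d.py .6205 .006 -.0148 1.43;
```

```text
t 8.05 tcp [ 0.6213  0.0062 -0.0111] jaw 1.429 tilt [ 0. -0. -1.] w 0.585 F [-0.9  0.2 -0.8]
d(cm) [-0.03 -0.08  0.37] roll -0.001
```

Request:
jog_arm(moves=[-0.03,-0.08,0.2,0,1,0,0,0.1,0,1,0,0,0,0,1])

```text
time_s: 8.43
tcp_pos: [0.6203, 0.006, -0.0144]
ee_rot: [0.755, 0.655, -0.0, 0.0]
ft_force: [0.4, -0.3, -0.4]
gripper_width: 0.58
```

```bash
python3 d.py .6205 .006 -.0148 1.43; python3 w.py scene 255 200 355 310 5 c8
```

```text
t 8.43 tcp [ 0.6203  0.006  -0.0144] jaw 1.429 tilt [ 0. -0. -1.] w 0.58 F [ 0.4 -0.3 -0.4]
d(cm) [-0.    0.02  0.04] roll -0.001
```

View pics/c8.png

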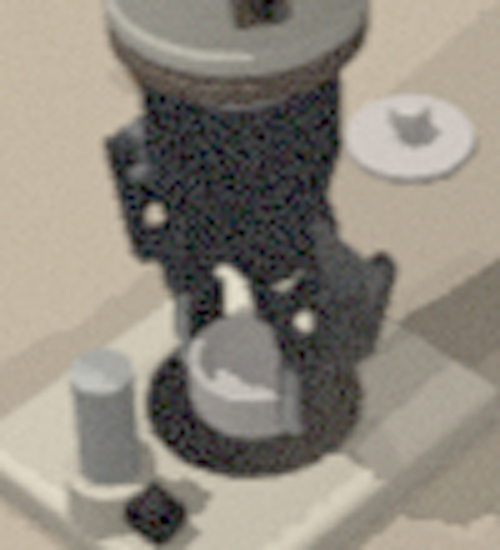

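The dish is just above the black disc, at crop (235,380), and looks centred. I'll lower until contact.

Request:
jog_arm(moves=[0,0,0.05,0,1,0,0,0.05,0,1,0,0,0,0,1])

```text
time_s: 8.85
tcp_pos: [0.6204, 0.0061, -0.0147]
ee_rot: [0.755, 0.655, 0.0, 0.0]
ft_force: [-3.7, 0.8, 9.2]
gripper_width: 0.583
```

Request:
jog_arm(moves=[0,0,0,0,-1,0,0,0,0,-1,0,0,0,0,-1,0,0,0,0,-1,0,0,0,0,-1,0,0,-1,0,-1,0,0,-3,0,-1,0,0,-4,0,-1,0,0,-4,0,-1])

```text
time_s: 9.98
tcp_pos: [0.6202, 0.0061, 0.1066]
ee_rot: [0.755, 0.655, 0.0, 0.0]
ft_force: [0.8, -0.7, -0.7]
gripper_width: 1.001
```

```bash
python3 d.py .428 -.0456 .08 1.43; python3 - <<'E'
from m import *
im=snap('scene','p1.png')
rim=lambda q:(q[...,1]<50)&(q[...,2]>85)
print(blob(im,'scene',(280,255,328,292),rim,.046))
print(blob(im,'scene',(318,216,356,240),white,.005))
E
```

```text
t 9.97 tcp [0.6202 0.0061 0.1066] jaw 1.429 tilt [ 0. -0. -1.] w 1.001 F [ 0.8 -0.7 -0.7]
d(cm) [ -7.83 -18.3    2.65] roll -0.001
(array([ 0.61692183, -0.00137335]), array([92.33378906, 62.15657959]), 441752.25366391335)
(array([ 0.42647149, -0.03892805]), array([62.39274902, 44.45166321]), 222007.2346388027)
```

Request:
jog_arm(moves=[-1.57,-3.66,0,0,-1,-1.57,-3.66,0,0,-1,-1.57,-3.66,0,0,-1,-1.57,-3.66,0,0,-1,-1.57,-3.66,0,0,-1,0,0,0,0,-1,0,0,0,0,-1])

```text
time_s: 10.9
tcp_pos: [0.4287, -0.0459, 0.1053]
ee_rot: [0.756, 0.655, 0.0, 0.001]
ft_force: [0.0, 0.2, 0.3]
gripper_width: 1.002
```

```bash
python3 d.py .4283 -.0456 -.023 1.43; python3 - <<'E'
from m import *
s=snap('scene','p2s.png');t=snap('top','p2t.png')
print(blob(t,'top',(300,170,332,206),white,.046))
print(blob(s,'scene',(285,248,328,292),lambda q:(q[...,1]<50)&(q[...,2]>85),.046))
o=np.hstack([cv2.resize(t[140:280,280:440],(480,420)),cv2.resize(s[240:310,270:340],(300,420))])
cv2.imwrite('pics/c9.png',np.clip(255*(o/255.)**.55,0,255).astype(np.uint8))
E
```

```text
t 10.9 tcp [ 0.4287 -0.0459  0.1053] jaw 1.429 tilt [ 0.001 -0.    -1.   ] w 1.002 F [0.  0.2 0.3]
d(cm) [ 0.03 -0.06 12.83] roll -0.001
(array([0.62147112, 0.00554753]), array([51.27149048, 51.83649292]), 210838.93881927733)
(array([0.60709139, 0.00253971]), array([92.0909668 , 89.85170898]), 645955.823206583)
```

View pics/c9.png

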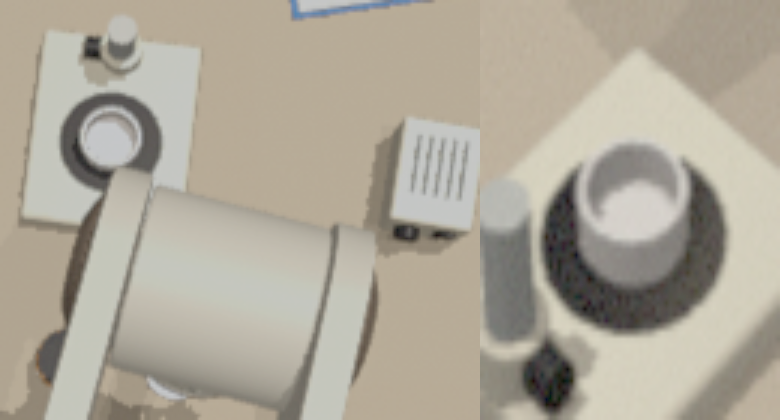

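The dish stands on the disc about 1 mm off centre (top view 0.6215, 0.0055 against the disc's 0.6226, 0.0057). Now the lid.

Request:
jog_arm(moves=[0.03,-0.05,4,0,-1,0,0,4,0,-1,0,0,2.5,0,-1,0,0,1.5,0,-1,0,0,0.8,0,-1,0,0,0,0,-1,0,0,0,0,1,0,0,0,0,1,0,0,0,0,1,0,0,0,0,1,0,0,0,0,1,0,0,0,0,1,0,0,0,0,1,0,0,0,0,1])

```text
time_s: 12.75
tcp_pos: [0.4277, -0.0455, -0.0229]
ee_rot: [0.755, 0.655, 0.0, 0.0]
ft_force: [-3.3, 1.6, 9.9]
gripper_width: 0.167
```

```bash
python3 d.py .4283 -.0456 -.023 1.43
```

```text
t 12.75 tcp [ 0.4277 -0.0455 -0.0229] jaw 1.429 tilt [ 0. -0. -1.] w 0.167 F [-3.3  1.6  9.9]
d(cm) [-0.01  0.06  0.01] roll -0.001
```

Request:
jog_arm(moves=[0,0,-0.5,0,1,0,0,-2,0,1,0,0,-3,0,1,0,0,-3,0,1,0,0,-1.5,0,1,0,0,0,0,1])

```text
time_s: 13.5
tcp_pos: [0.428, -0.0455, 0.077]
ee_rot: [0.755, 0.655, 0.0, 0.001]
ft_force: [-0.5, 0.0, -0.7]
gripper_width: 0.164
```

```bash
python3 d.py .620 .0062 .077 1.43; python3 w.py scene 290 150 370 240 6 c10
```

```text
t 13.5 tcp [ 0.428  -0.0455  0.077 ] jaw 1.429 tilt [ 0.001 -0.    -1.   ] w 0.164 F [-0.5  0.  -0.7]
d(cm) [ 7.84 18.28  0.02] roll -0.001
```

View pics/c10.png

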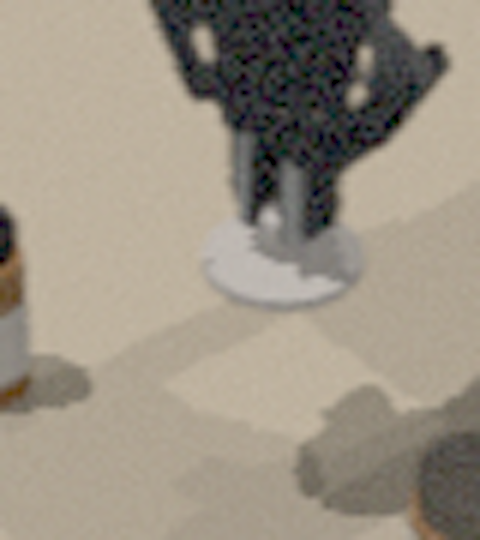

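The lid hangs level by its knob, at crop (283,265). Checking its offset, then moving to the dish.

```bash
python3 - <<'E'
from m import *
im=cv2.imread('pics/c10_full.png')
print(blob(im,'scene',(318,185,356,205),white,.105))
E
```

```text
(array([ 0.43832763, -0.04730106]), array([59.07643433, 35.02429199]), 157852.92339632288)
```

Request:
jog_arm(moves=[0.5,1.2,0,0,1,1.05,2.44,0,0,1,1.05,2.44,0,0,1,1.05,2.44,0,0,1,1.05,2.44,0,0,1,1.05,2.44,0,0,1,1.05,2.44,0,0,1,1.04,2.44,0,0,1,0,0,0,0,1,0,0,0,0,1])

```text
time_s: 14.8
tcp_pos: [0.6192, 0.0066, 0.0754]
ee_rot: [0.755, 0.655, -0.001, -0.001]
ft_force: [-0.1, 0.9, 0.2]
gripper_width: 0.164
```

```bash
python3 d.py .620 .0062 .0231 1.43
```

```text
t 14.8 tcp [0.6192 0.0066 0.0754] jaw 1.429 tilt [-0.002  0.    -1.   ] w 0.164 F [-0.1  0.9  0.2]
d(cm) [-0.03  0.1   5.23] roll -0.001
```

Request:
jog_arm(moves=[-0.03,0.06,2,0,1,0,0.04,1.6,0,1,0,0,0.8,0,1,0,0,0.3,0,1,0,0,0.2,0,1,0,0,0,0,1])

```text
time_s: 15.55
tcp_pos: [0.6207, 0.0059, 0.0279]
ee_rot: [0.755, 0.655, 0.0, 0.0]
ft_force: [-0.2, 0.2, -0.6]
gripper_width: 0.168
```

```bash
python3 d.py .620 .0062 .0231 1.43
```

```text
t 15.55 tcp [0.6207 0.0059 0.0279] jaw 1.429 tilt [ 0. -0. -1.] w 0.168 F [-0.2  0.2 -0.6]
d(cm) [ 0.02 -0.08  0.48] roll -0.001
```

Request:
jog_arm(moves=[0.02,-0.06,0.2,0,1,0,0,0.1,0,1,0,0,0.1,0,1,0,0,0,0,1])

```text
time_s: 16.05
tcp_pos: [0.62, 0.0062, 0.0235]
ee_rot: [0.755, 0.655, -0.0, -0.0]
ft_force: [0.9, -0.6, -1.2]
gripper_width: 0.167
```

Request:
jog_arm(moves=[0,0,0.05,0,1,0,0,0.05,0,1,0,0,0,0,1])

```text
time_s: 16.42
tcp_pos: [0.6201, 0.0062, 0.0231]
ee_rot: [0.755, 0.655, 0.0, 0.0]
ft_force: [-3.0, 0.4, 6.3]
gripper_width: 0.169
```

Request:
jog_arm(moves=[0,0,0,0,-1,0,0,0,0,-1,0,0,0,0,-1,0,0,0,0,-1,0,0,0,0,-1,0,0,-1,0,-1,0,0,-4,0,-1,0,0,-4,0,-1,0,0,-1,0,-1])

```text
time_s: 17.55
tcp_pos: [0.6211, 0.0061, 0.1262]
ee_rot: [0.755, 0.655, 0.001, 0.002]
ft_force: [-1.1, -0.2, -0.0]
gripper_width: 0.999
```

```bash
python3 d.py .4487 -.1712 .123 1.43
```

```text
t 17.55 tcp [0.6211 0.0061 0.1262] jaw 1.429 tilt [ 0.004 -0.001 -1.   ] w 0.999 F [-1.1 -0.2 -0. ]
d(cm) [-19.99 -14.57   0.26] roll -0.001
```

Request:
jog_arm(moves=[-3.33,-2.43,0,0,-1,-3.33,-2.43,0,0,-1,-3.33,-2.43,0,0,-1,-3.33,-2.43,0,0,-1,-3.33,-2.43,0,0,-1,-3.33,-2.43,0,0,-1,0,0,0,0,-1,0,0,0,0,-1])

```text
time_s: 18.55
tcp_pos: [0.4476, -0.1708, 0.1227]
ee_rot: [0.756, 0.655, 0.0, 0.0]
ft_force: [0.0, 0.3, -0.1]
gripper_width: 1.003
```

```bash
python3 d.py .4487 -.1712 .0 1.43; python3 - <<'E'
from m import *
s=snap('scene','p3s.png');t=snap('top','p3t.png')
print('lid',blob(t,'top',(298,166,336,206),white,.051))
print('lid',blob(s,'scene',(284,240,330,285),lambda q:(q[...,1]<40)&(q[...,2]>120),.051))
print('disc',blob(s,'scene',(280,262,332,298),dark,.022))
o=np.hstack([cv2.resize(t[140:280,280:440],(480,420)),cv2.resize(s[240:310,270:340],(300,420))])
cv2.imwrite('pics/c11.png',np.clip(255*(o/255.)**.55,0,255).astype(np.uint8))
E
```

```text
t 18.55 tcp [ 0.4476 -0.1708  0.1227] jaw 1.429 tilt [ 0.  0. -1.] w 1.003 F [ 0.   0.3 -0.1]
d(cm) [-0.02  0.11 12.27] roll -0.001
lid (array([0.61967264, 0.0055624 ]), array([ 95.95581055, 102.74238281]), 980555.7402010262)
lid (array([0.61903382, 0.00661591]), array([59.51620483, 60.28341675]), 286764.522360326)
disc (array([0.62370524, 0.00979125]), array([67.67919922, 85.80085449]), 491317.05142393475)
```

The lid measures (0.6190, 0.0066) in the scene view against the disc's (0.6189, 0.0062): seated and centred. Next, the tall jar.

Request:
jog_arm(moves=[-0.02,0.1,4,0,-1,0,0,4,0,-1,0,0,3,0,-1,0,0,2,0,-1,0,0,0.8,0,-1,0,0,0,0,-1,0,0,0,0,1,0,0,0,0,1,0,0,0,0,1,0,0,0,0,1,0,0,0,0,1,0,0,0,0,1,0,0,0,0,1,0,0,0,0,1])

```text
time_s: 20.4
tcp_pos: [0.4487, -0.1715, -0.0147]
ee_rot: [0.755, 0.655, 0.0, 0.0]
ft_force: [-2.0, 0.3, 6.3]
gripper_width: 0.406
```

```bash
python3 d.py .4487 -.1712 -.015 1.43
```

```text
t 20.4 tcp [ 0.4487 -0.1715 -0.0147] jaw 1.429 tilt [ 0.001 -0.001 -1.   ] w 0.406 F [-2.   0.3  6.3]
d(cm) [ 0.03 -0.01  0.03] roll -0.001
```

Request:
jog_arm(moves=[0,0,-0.5,0,1,0,0,-1.5,0,1,0,0,-2,0,1,0,0,0,0,1])

```text
time_s: 20.9
tcp_pos: [0.4493, -0.1719, 0.0265]
ee_rot: [0.755, 0.655, 0.0, 0.002]
ft_force: [0.1, 0.9, -1.5]
gripper_width: 0.406
```

```bash
python3 d.py .5977 -.1454 .025 1.43
```

```text
t 20.9 tcp [ 0.4493 -0.1719  0.0265] jaw 1.429 tilt [ 0.003 -0.002 -1.   ] w 0.406 F [ 0.1  0.9 -1.5]
d(cm) [ 4.72 14.31  0.18] roll -0.001
```

Request:
jog_arm(moves=[0.35,1,0,0,1,0.74,2.25,0,0,1,0.74,2.25,0,0,1,0.74,2.25,0,0,1,0.74,2.25,0,0,1,0.74,2.25,0,0,1,0.65,2,0,0,1,0,0,0,0,1,0,0,0,0,1])

```text
time_s: 22.02
tcp_pos: [0.5956, -0.1447, 0.0237]
ee_rot: [0.755, 0.655, -0.0, -0.001]
ft_force: [-0.3, -0.6, -1.2]
gripper_width: 0.407
```

```bash
python3 d.py .5977 -.1454 -.0147 1.43
```

```text
t 22.02 tcp [ 0.5956 -0.1447  0.0237] jaw 1.429 tilt [-0.001  0.    -1.   ] w 0.407 F [-0.3 -0.6 -1.2]
d(cm) [-0.05  0.22  3.84] roll -0.001
```

Request:
jog_arm(moves=[-0.05,0.13,1.5,0,1,0,0,1.3,0,1,0,0,0.5,0,1,0,0,0.2,0,1,0,0,0,0,1,0,0,0,0,1])

```text
time_s: 22.78
tcp_pos: [0.5975, -0.1457, -0.01]
ee_rot: [0.755, 0.655, 0.0, 0.0]
ft_force: [-0.0, 1.0, -1.4]
gripper_width: 0.408
```

```bash
python3 d.py .5977 -.1454 -.0147 1.43
```

```text
t 22.77 tcp [ 0.5975 -0.1457 -0.01  ] jaw 1.429 tilt [ 0.001 -0.    -1.   ] w 0.408 F [-0.   1.  -1.4]
d(cm) [0.03 0.01 0.47] roll -0.001
```

Request:
jog_arm(moves=[0.03,0,0.2,0,1,0,0,0.15,0,1,0,0,0.1,0,1,0,0,0,0,1])

```text
time_s: 23.28
tcp_pos: [0.5974, -0.1453, -0.0147]
ee_rot: [0.755, 0.655, -0.0, 0.0]
ft_force: [-1.2, 1.3, 1.8]
gripper_width: 0.406
```

Request:
jog_arm(moves=[0,0,0,0,-1,0,0,0,0,-1,0,0,0,0,-1,0,0,0,0,-1,0,0,0,0,-1,0,0,-2,0,-1,0,0,-4,0,-1,0,0,-4,0,-1,0,0,-2,0,-1])

```text
time_s: 24.4
tcp_pos: [0.5982, -0.1456, 0.1092]
ee_rot: [0.755, 0.655, 0.001, 0.002]
ft_force: [-0.4, 0.4, -1.4]
gripper_width: 0.999
```

```bash
python3 d.py .432 .047 .105 1.43
```

```text
t 24.4 tcp [ 0.5982 -0.1456  0.1092] jaw 1.429 tilt [ 0.004 -0.001 -1.   ] w 0.999 F [-0.4  0.4 -1.4]
d(cm) [ 16.72 -19.17   0.33] roll -0.001
```

Request:
jog_arm(moves=[2.39,-2.74,0,0,-1,2.39,-2.74,0,0,-1,2.39,-2.74,0,0,-1,2.39,-2.74,0,0,-1,2.39,-2.74,0,0,-1,2.39,-2.74,0,0,-1,2.39,-2.74,0,0,-1,0,0,0,0,-1,0,0,0,0,-1])

```text
time_s: 25.52
tcp_pos: [0.4317, 0.0472, 0.1062]
ee_rot: [0.755, 0.655, 0.0, 0.001]
ft_force: [0.8, -1.1, 1.3]
gripper_width: 1.002
```

```bash
python3 d.py .432 .047 -.025 1.43; python3 - <<'E'
from m import *
s=snap('scene','p4s.png');t=snap('top','p4t.png')
wp=lambda q:(q[...,2]<62)
for n,im,w in(('top',t,(368,190,400,225)),('scene',s,(0,0,0,0))):
    u,v=proj(n,[.5975,-.1453,.08]);u,v=int(u),int(v);print(n,u,v)
    w=(u-14,v-13,u+14,v+(13 if n=='top' else 5))
    try: print('tall',blob(im,n,w,dark,.08))
    except Exception as e: print(e)
print('short',blob(s,'scene',(355,218,388,245),lambda q:q[...,2]<55,.045))
E
```

```text
t 25.52 tcp [0.4317 0.0472 0.1062] jaw 1.429 tilt [ 0.002 -0.    -1.   ] w 1.002 F [ 0.8 -1.1  1.3]
d(cm) [-2.000e-02  1.000e-02  1.312e+01] roll -0.001
top 377 189
tall (array([ 0.59871024, -0.14479772]), array([27.96407471, 30.27625732]), 68340.09316924214)
scene 252 225
tall (array([ 0.59845888, -0.14438864]), array([27.30997009, 32.93288574]), 75298.26932820678)
short (array([0.43759506, 0.05150623]), array([62.05847168, 48.00611267]), 250523.32096464187)
```

Request:
jog_arm(moves=[0,0,4,0,-1,0,0,4,0,-1,0,0,3,0,-1,0,0,1.4,0,-1,0,0,0.6,0,-1,0,0,0,0,-1,0,0,0,0,1,0,0,0,0,1,0,0,0,0,1,0,0,0,0,1,0,0,0,0,1,0,0,0,0,1,0,0,0,0,1])

```text
time_s: 27.25
tcp_pos: [0.4317, 0.0474, -0.0237]
ee_rot: [0.755, 0.655, 0.0, 0.001]
ft_force: [-6.0, 0.2, 15.6]
gripper_width: 0.627
```

```bash
python3 d.py .432 .047 -.025 1.43
```

```text
t 27.25 tcp [ 0.4317  0.0474 -0.0237] jaw 1.429 tilt [ 0.001 -0.    -1.   ] w 0.627 F [-6.   0.2 15.6]
d(cm) [-0.03  0.04  0.13] roll -0.001
```

Request:
jog_arm(moves=[0,0,-0.5,0,1,0,0,-2,0,1,0,0,-2,0,1,0,0,0,0,1])

```text
time_s: 27.75
tcp_pos: [0.4321, 0.0474, 0.0214]
ee_rot: [0.755, 0.655, 0.001, 0.001]
ft_force: [0.3, 0.6, -1.8]
gripper_width: 0.627
```

```bash
python3 d.py .5685 .2858 .021 1.43
```

```text
t 27.75 tcp [0.4321 0.0474 0.0214] jaw 1.429 tilt [ 0.003 -0.    -1.   ] w 0.627 F [ 0.3  0.6 -1.8]
d(cm) [25.53 10.14  0.07] roll -0.001
```

Request:
jog_arm(moves=[1.3,0.5,0,0,1,2.6,1.03,0,0,1,2.6,1.03,0,0,1,2.6,1.03,0,0,1,2.6,1.03,0,0,1,2.6,1.03,0,0,1,2.6,1.03,0,0,1,2.6,1.03,0,0,1,2.6,1.03,0,0,1,2.1,0.9,0,0,1,1.3,0.5,0,0,1,0,0,0,0,1,0,0,0,0,1])

```text
time_s: 29.38
tcp_pos: [0.5671, 0.2851, 0.0197]
ee_rot: [0.755, 0.655, -0.0, -0.0]
ft_force: [-0.0, -1.0, -1.2]
gripper_width: 0.629
```

```bash
python3 d.py .5685 .2858 -.0237 1.43
```

```text
t 29.38 tcp [0.5671 0.2851 0.0197] jaw 1.429 tilt [-0.001 -0.    -1.   ] w 0.629 F [-0.  -1.  -1.2]
d(cm) [0.09 0.13 4.34] roll -0.001
```

Request:
jog_arm(moves=[0.07,0.08,1.5,0,1,0,0,1.5,0,1,0,0,0.6,0,1,0,0,0.3,0,1,0,0,0,0,1,0,0,0,0,1])

```text
time_s: 30.12
tcp_pos: [0.5687, 0.2862, -0.0185]
ee_rot: [0.755, 0.655, 0.0, 0.0]
ft_force: [-0.4, 0.2, -0.6]
gripper_width: 0.626
```

```bash
python3 d.py .5685 .2858 -.0237 1.43
```

```text
t 30.12 tcp [ 0.5687  0.2862 -0.0185] jaw 1.429 tilt [ 0.001  0.    -1.   ] w 0.626 F [-0.4  0.2 -0.6]
d(cm) [-0.04 -0.01  0.52] roll -0.001
```

Request:
jog_arm(moves=[-0.03,0,0.2,0,1,0,0,0.15,0,1,0,0,0.1,0,1,0,0,0.05,0,1,0,0,0,0,1])

```text
time_s: 30.75
tcp_pos: [0.5684, 0.2858, -0.0236]
ee_rot: [0.755, 0.655, -0.0, 0.0]
ft_force: [-2.5, -0.4, 5.2]
gripper_width: 0.624
```

Contact made. Release, go straight up, then back toward the robot.

Request:
jog_arm(moves=[0,0,0,0,-1,0,0,0,0,-1,0,0,0,0,-1,0,0,0,0,-1,0,0,0,0,-1,0,0,-2,0,-1,0,0,-4,0,-1,0,0,-4,0,-1,0,0,-4,0,-1,0,-4,-1,0,-1,1,-4,0,0,-1,2,-4,0,0,-1,2,-4,0,0,-1,0,0,0,0,-1,0,0,0,0,-1])

```text
time_s: 32.62
tcp_pos: [0.4175, 0.3579, 0.1272]
ee_rot: [0.755, 0.655, 0.001, 0.0]
ft_force: [-0.2, -0.8, -0.0]
gripper_width: 0.999
```

```bash
python3 - <<'E'
from m import *
s=snap('scene','p5s.png');t=snap('top','p5t.png')
print('short top',blob(t,'top',(192,195,228,232),dark,.045))
print('lid scene',blob(s,'scene',(284,240,330,285),lambda q:(q[...,1]<40)&(q[...,2]>120),.051))
print('tall top',blob(t,'top',(363,176,391,202),dark,.08))
g=np.hstack([cv2.resize(t[140:320,140:500],(400,200)),cv2.resize(t[140:230,190:230],(178,400))[:200,:]]) if 0 else None
o=np.vstack([cv2.resize(t[140:290,140:500],(720,300),interpolation=cv2.INTER_CUBIC),cv2.resize(s[190:400,200:560],(720,300))[:, :]])
cv2.imwrite('pics/c12.png',np.clip(255*(o/255.)**.55,0,255).astype(np.uint8)); print(o.shape)
E
```

```text
short top (array([0.5693988 , 0.28402278]), array([52.2142395 , 49.47649231]), 204885.51193147898)
lid scene (array([0.61901413, 0.00649643]), array([59.51706543, 59.79370117]), 284515.3635774078)
tall top (array([ 0.59869682, -0.14472484]), array([27.63618774, 30.27625732]), 67252.16433650255)
(600, 720, 3)
```

View pics/c12.png

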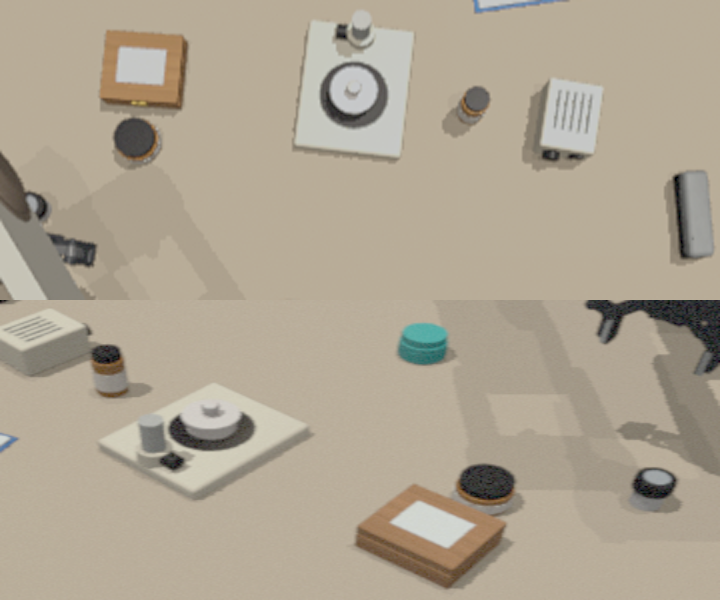

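Everything is standing. In the top half, the short jar is at (136,138) in front of the slide box, the lidded dish at (353,92) and the tall jar at (474,103). The eyepiece, stapler and turquoise jar are unmoved.

```bash
python3 -c "
from cell import hand_in
print(hand_in())"
```

```text
the job is handed in; nothing more can be done
None
```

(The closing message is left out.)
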